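# Send the pink rack's sample carriage home

## Robot

A 7-joint arm with a two-finger parallel gripper is mounted at the origin on the work surface. World frame = base frame: x ahead of the robot, y to its left, z up, the work surface at z = 0. Lengths are in mm, angles in rad, forces in N, time in s.
With the tool pointing down it reaches from about 400 to 875 mm from the base axis. Payload 6.5 kg.
Tool frame: the origin (TCP) lies on the centre line of the jaws, within the pads' length; the fingertips stand 8 mm ahead of it and the grasp point (between the pads) lies 11 mm behind it; z points along the fingers, y is the line along which they close (so a half turn about z gives the same grasp; the last joint's range is limited). The gripper opens to 85 mm and grips with 20 to 120 N. Pads are 22 mm wide; open, the fingers measure 114 mm over their backs; the gripper's body (76 mm by 85 mm) begins 54 mm behind the grasp point. The pads swing forward as they close: fully open they stand 13 mm farther back than shut.
Start: joints at [-1.409, 0.536, -0.004, 1.538, 0.003, 1.067, -0.071], TCP at [146.788, 633.201, 239.29] pointing down, gripper open.
Joint ranges: [-2.7, 2.7], [-0.37, 2.16], [-1.27, 1.26], [0.24, 2.4], [-1.31, 4.45], [0.19, 1.91], [-2.76, 2.76]. Speed limits (rad/s): [2.39, 2.39, 3.14, 3.14, 3.14, 3.14, 3.14].

## Interface

Orientations are given as a unit quaternion [w, x, y, z].
In Python, from bench import r gives the robot as it stands. The module is installed in compiled form; this text tells all that it offers.
- The arm moves only by the tool carry_out, never from a script. Its argument "increments" is a list of rows, each a list of 3 entries, a list of its own where there are three numbers: the closure, from 0 (fully open) to 1 (shut), then the shift along the tool's x, y, z in units of 40 mm (1.0 is 40 mm), then the turn about the tool's z in units of 8 degrees (1.0 is 8 degrees). In form: [[claw, [dx, dy, dz], turn], ...]. A call has exactly 5 rows; each row is the pose to reach, as a shift and turn from the pose commanded when the call began, along the tool's axes at that moment; what a row does not reach only later rows make up. A row lasts 1/10 s, in which the tool goes at most 50 mm and 8.59 degrees, less where a joint would pass 70% of its speed; a pose out of reach is approached as far as the arm can. A call with a gripper value outside its range is refused whole. The fingers move at their own pace and stop on an object; "grip_force" is the grip in N (left out, the last holds). Time passes only in rows, so rows that repeat a pose let the fingers close, or fill a call up. It gives the time, the measured TCP pose, the force, the opening and the grip force at its end, in the units of the state.
- r.read_state(): the state, without advancing time (a new reading comes with each control period).
- r.read_camera(name): name is "scene" or "side" or "wrist"; returns the picture (480x640x3 uint8, red, green, blue); there is no depth.
- r.camera_model(name): a dict with "camera_matrix" (3x3 intrinsics, pixels), "rvec" (rotation vector, rad) and "tvec" (3), from world to camera coordinates, as OpenCV has them. Camera axes: x right, y down, z forward; pixel columns grow to the right and rows downward; lengths in mm; the calibration is good to about 2 mm. A picture is of the moment at which its call begins: read the wrist's pose just before it. camera_model takes no time and is no camera call; for the wrist camera it gives the pose at the moment of the call.
- r.job_done(): hands the job in; it is judged then, once.
Trained networks look in the newest picture that a camera, given by its name, has taken for a name from the list of things; names that differ only in an ending like _2 or _b are one class to them, and where a whole thing is asked for, a point or a joint stands for the part that bears it (a point fixed in the world has none). Each returns a list of dicts, best first, with "confidence" (0 to 1); they miss things now and then, are a little off and sometimes report something else, mostly with a low value. They report only what shows in the picture. A call takes as long as a camera call.
- r.find_in(camera, target): "extent" ([centre column, centre row, width, height] in pixels, round what is visible of it).
- r.regions_of(camera, target): "mask" (480x640 bool, what is visible of it) and "extent" ([centre column, centre row, width, height] in pixels, round what is visible of it).
The state is a dict: "time": time; "qpos": joint angles; "qd": joint speeds; "tau": joint torques, N m; "eef_pos": TCP position; "tcp_rot": TCP orientation; "contact_force": force on the tool from outside, world axes, zero at the start; "wrist_torque": the same for the moment, N m; "gripper_width": finger opening in mm; "grip_force": force on a finger pad.
Only numpy, scipy, OpenCV 4.12 (cv2) and the standard library are available. Lean on these libraries where they do the work, as an engineer would, in place of code of your own. Each camera call takes 0.05 s, during which the arm holds its last target. There are 200 camera calls.

## Task

On the loading lane that carries the pink tube rack, press the carriage's green lock button down with the fingertips and, keeping it down all the way so that it does not lock part-way, push the carriage along its rail to the end stop; then take the fingers off so that the button pops up and locks it there. Do not lift or tip the racks or tubes, leave the other lane alone, and do not disturb the other things on the bench.

Things in the scene. Friction and masses are not known exactly. Their poses are not given: they have to be found in the camera images.
- lane_pink: Loading lane fixed to the bench, carrying the bright pink rack with three blue-capped tubes: aluminium rail plate 360 x 100 x 26 mm. Origin: centre of its underside; its x axis is the slide direction, roughly away from the robot, towards the black end stop at its far end; z up.
- carriage_pink (a joint): Travel (m) of that lane's grey carriage along the lane's +x: 0 as parked at the near end, 0.120 against the end stop. Resistance about 1.5 N. A spring pawl locks it in notches every 20 mm, with about 1.5 mm of play; at the far end it locks once past 0.116. The carriage is 86 mm wide, deck top 34 mm over the bench, captive on its rail.
- button_pink (a joint): How far (m) that carriage's lock button is pressed straight down: 0 up, 0.008 bottomed; it springs back. 2 N starts it, 6.5 N bottoms it. The carriage is free while it is more than 0.004 down.
- button_pink_top (a point): Top centre of the green lock button, 38 (along lane) x 36 mm, 92 mm over the bench when up; moves with it. It sits on a cream thumb block (56 x 52 mm, top at 78 mm) at the carriage's near end. On its far side a cream fence fixed to the carriage (near face 22 mm from this point, 7 mm thick, 44 mm wide, top at 110 mm) lets a fingertip on the button push. Other sides are open.
- tray_pink (a point): Centre of the floor of the carriage's tray, 34 mm over the bench, 101 mm beyond the button centre along the lane; moves with the carriage.
- rack_pink: The bright pink rack with three blue-capped tubes: open-frame tube rack 116 x 40 x 50 mm, loose in the tray between 12 mm walls. Origin: centre of its underside; x along the rack.
- tube_pink0: Capped tube, 16 mm diameter (cap 20 mm), 85 mm tall, loose in the pink rack; its top is 123 mm over the bench. Origin: centre of its underside; z along the tube.
- tube_pink1: Capped tube, 16 mm diameter (cap 20 mm), 85 mm tall, loose in the pink rack; its top is 123 mm over the bench. Origin: centre of its underside; z along the tube.
- tube_pink2: Capped tube, 16 mm diameter (cap 20 mm), 85 mm tall, loose in the pink rack; its top is 123 mm over the bench. Origin: centre of its underside; z along the tube.
- lane_white: Loading lane fixed to the bench, carrying the white rack with two blue-capped tubes: aluminium rail plate 360 x 100 x 26 mm. Origin: centre of its underside; its x axis is the slide direction, roughly away from the robot, towards the black end stop at its far end; z up.
- carriage_white (a joint): Travel (m) of that lane's grey carriage along the lane's +x: 0 as parked at the near end, 0.120 against the end stop. Resistance about 1.5 N. A spring pawl locks it in notches every 20 mm, with about 1.5 mm of play; at the far end it locks once past 0.116. The carriage is 86 mm wide, deck top 34 mm over the bench, captive on its rail.
- button_white (a joint): How far (m) that carriage's lock button is pressed straight down: 0 up, 0.008 bottomed; it springs back. 2 N starts it, 6.5 N bottoms it. The carriage is free while it is more than 0.004 down.
- button_white_top (a point): Top centre of the green lock button, 38 (along lane) x 36 mm, 92 mm over the bench when up; moves with it. It sits on a cream thumb block (56 x 52 mm, top at 78 mm) at the carriage's near end. On its far side a cream fence fixed to the carriage (near face 22 mm from this point, 7 mm thick, 44 mm wide, top at 110 mm) lets a fingertip on the button push. Other sides are open.
- tray_white (a point): Centre of the floor of the carriage's tray, 34 mm over the bench, 101 mm beyond the button centre along the lane; moves with the carriage.
- rack_white: The white rack with two blue-capped tubes: open-frame tube rack 116 x 40 x 50 mm, loose in the tray between 12 mm walls. Origin: centre of its underside; x along the rack.
- tube_white0: Capped tube, 16 mm diameter (cap 20 mm), 85 mm tall, loose in the white rack; its top is 123 mm over the bench. Origin: centre of its underside; z along the tube.
- tube_white1: Capped tube, 16 mm diameter (cap 20 mm), 85 mm tall, loose in the white rack; its top is 123 mm over the bench. Origin: centre of its underside; z along the tube.
- vial: Small jar with orange cap, 26 mm diameter, 50 mm tall, between the lanes; bystander. Origin: centre of its underside.
- reagent: Green bottle with a white cap, 64 mm diameter, 130 mm tall; bystander. Origin: centre of its underside.
- beaker: Clear beaker, 70 mm diameter, 80 mm tall; bystander. Origin: centre of its underside.
- tip_box: Orange box 85 x 120 x 50 mm; bystander. Origin: centre of its underside.
- control_vial: Small jar with red cap, 28 mm diameter, 55 mm tall; bystander. Origin: centre of its underside.
- timer: Grey timer block 70 x 70 x 25 mm; bystander. Origin: centre of its underside.

How it is judged:
By the outcome, as a careful person would: the job done as asked, in the order asked, and still so for the second after the job is handed in, with the robot touching nothing.
It also fails if it takes over 32 s, if anything falls off the work surface, if the arm or the gripper's body presses on something with over 40 N, if the wrist force passes 120 N, or if a joint passes its speed limit or range.

## Working session

There is one attempt and no reset: what is moved stays moved. The work goes in short steps, Python scripts to look and compute and a tool call to move; the robot and the scene stay as the last step left them, time stands still between calls to the robot, and variables do not carry over. Pictures are saved under pics/ and viewed, at most 10 in all, crops included, and the job is handed in when it is done.

Besides the shell and the picture viewer there is one more tool, called after "Request:" in YAML: its name, and indented under it one key for each argument. carry_out: Moves the arm, as the interface text tells. Its arguments: {"type":"object","properties":{"increments":{"type":"array","items":{"type":"array"}},"grip_force":{"type":"number"}},"required":["increments"]}

```bash
mkdir -p pics
python3 - <<'E'
from bench import r
import cv2,numpy as np
s=r.read_state();print({k:np.round(v,3).tolist() for k,v in s.items()})
a=r.read_camera("scene");fa=r.find_in("scene","button_pink_top")
b=r.read_camera("side");fb=r.find_in("side","button_pink_top")
print(fa,fb)
cv2.imwrite("pics/a.png",cv2.resize(np.hstack([a,b])[:,:,::-1],(800,300),interpolation=cv2.INTER_AREA))
cv2.imwrite("pics/scene.png",a[:,:,::-1]);cv2.imwrite("pics/side.png",b[:,:,::-1])
for n in("scene","side"):
  m=r.camera_model(n);print(n,{k:np.round(v,3).tolist() for k,v in m.items()})
E
```

```text
{'time': 0.0, 'qpos': [-1.409, 0.537, -0.004, 1.539, 0.003, 1.067, -0.071], 'qd': [0.0, -0.0, 0.001, 0.001, 0.001, -0.001, -0.0], 'tau': [-0.001, -58.339, 1.048, -25.911, 0.012, 0.009, -0.0], 'eef_pos': [146.649, 632.595, 238.41], 'tcp_rot': [-0.0, 0.114, 0.994, -0.001], 'contact_force': [-0.251, 0.3, 0.433], 'wrist_torque': [0.006, 0.047, -0.002], 'grip_force': 0.0, 'gripper_width': 85.528}
[{'extent': [270.0, 246.9, 15.6, 18.1], 'confidence': 0.55}] [{'extent': [389.6, 222.2, 18.0, 17.7], 'confidence': 0.62}, {'extent': [278.8, 299.5, 110.3, 64.7], 'confidence': 0.52}]
scene {'camera_matrix': [[593.258, 0.0, 324.077], [0.0, 593.258, 233.558], [0.0, 0.0, 1.0]], 'rvec': [2.168, 0.854, -0.381], 'tvec': [-374.71, -171.57, 1568.853]}
side {'camera_matrix': [[440.595, 0.0, 326.907], [0.0, 440.595, 243.509], [0.0, 0.0, 1.0]], 'rvec': [0.752, -2.572, 1.186], 'tvec': [468.139, 243.796, 731.254]}
```

View pics/scene.png

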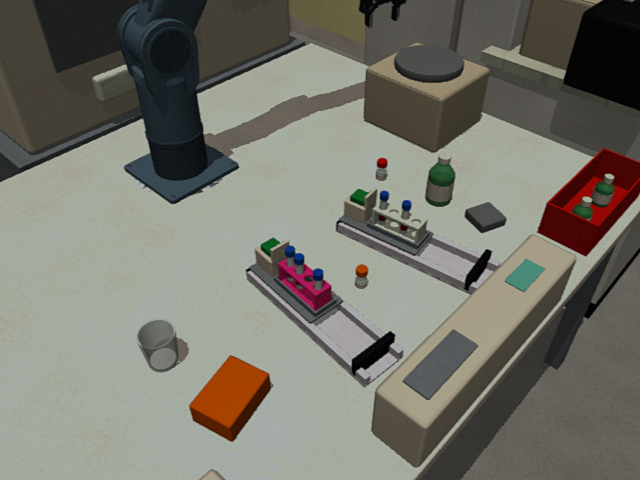

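View pics/side.png

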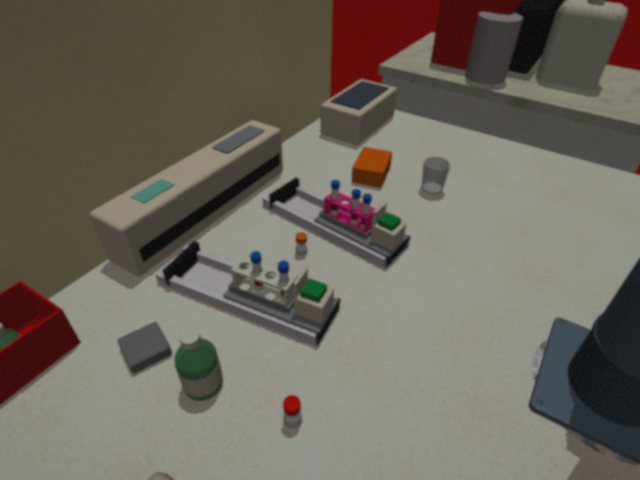

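Scene: pink lane with its button at about (270,244), end stop at (374,353). Side: the same button at (389,221), end stop at (285,192). The white lane and bystanders are well apart from it.

```bash
cat > h.py <<'E'
import cv2,numpy as np
def P(m):
    R=cv2.Rodrigues(np.array(m["rvec"],float))[0];return R,np.array(m["tvec"],float).ravel(),np.array(m["camera_matrix"],float)
def onplane(m,uv,z):
    R,t,K=P(m);d=R.T@np.linalg.solve(K,[uv[0],uv[1],1]);c=-R.T@t;return c+d*(z-c[2])/d[2]
def tri(m1,u1,m2,u2):
    A=[np.array(P(m)[2]@np.c_[P(m)[0],P(m)[1]]) for m in(m1,m2)]
    X=cv2.triangulatePoints(A[0],A[1],np.array(u1,float).reshape(2,1),np.array(u2,float).reshape(2,1)).ravel();return X[:3]/X[3]
def blob(img,c,w,test):
    u,v=map(int,c);sub=img[v-w:v+w,u-w:u+w].astype(int);k=test(sub[...,0],sub[...,1],sub[...,2]);y,x=np.nonzero(k)
    return np.array([x.mean()+u-w,y.mean()+v-w]),k.sum()
green=lambda r,g,b:(g>60)&(g>1.8*r)&(g>1.5*b)
black=lambda r,g,b:(r+g+b<110)
E
python3 - <<'E'
from bench import r
from h import *
a=cv2.imread("pics/scene.png")[:,:,::-1];b=cv2.imread("pics/side.png")[:,:,::-1]
A=r.camera_model("scene");B=r.camera_model("side")
for nm,ua,ub,t,w in(("btn",(270,245),(389,221),green,18),("stop",(374,353),(285,192),black,22),("wbtn",(359,198),(314,290),green,18)):
    pa,na=blob(a,ua,w,t);pb,nb=blob(b,ub,w,t)
    print(nm,pa,na,pb,nb,tri(A,pa,B,pb),onplane(A,pa,90),onplane(B,pb,90))
# rail corners far end in scene at z=26, near end
for uv in((247,267),(368,377),(402,352)):print(uv,onplane(A,uv,26))
R,t,K=P(r.camera_model("wrist"));print("wrist cam pos",-R.T@t,"axis",R[2],"x",R[0])
E
```

```text
btn [269.3828125 244.09375  ] 128 [389.01142857 219.45714286] 175 [ 462.87064357 -107.6066965    91.9531235 ] [ 458.1788894 -107.1976092   90.       ] [ 467.16905267 -105.31368286   90.        ]
stop [372.58045977 352.64367816] 696 [283.27428571 190.24285714] 350 [ 763.7930328  -137.97024764   33.59963635] [ 787.04592147 -174.0323292    90.        ] [714.81721503 -69.87269989  90.        ]
wbtn [359.21138211 194.83739837] 123 [313.1192053  288.33774834] 302 [488.53207512 144.32121575  90.28763083] [486.60183056 143.53546612  90.        ] [491.4818677  146.37066648  90.        ]
(247, 267) [ 422.3872021  -143.82210237   26.        ]
(368, 377) [ 786.85989153 -180.97161758   26.        ]
(402, 352) [797.79739207 -96.28812428  26.        ]
wrist cam pos [ 75.40114028 650.33399364 373.27540601] axis [ 0.28381168 -0.06551134 -0.95663953] x [2.25145369e-01 9.74325181e-01 7.26887009e-05]
```

Request:
carry_out:
  increments:
    - [1,[-1,-0.6,0],0.2]
    - [1,[-2.1,-1.2,0],0.4]
    - [1,[-3.2,-1.8,0],0.6]
    - [1,[-4.3,-2.4,0],0.8]
    - [1,[-5.4,-3,0],0.9]

```text
time: 0.7
eef_pos: [331.0, 466.3, 239.3]
tcp_rot: [0.0, 0.176, 0.984, 0.0]
contact_force: [0.4, -0.0, 0.5]
gripper_width: 11.9
grip_force: 0.0
```

Request:
carry_out:
  increments:
    - [1,[-0.9,-0.8,0],-0.4]
    - [1,[-1.8,-1.7,0],-0.8]
    - [1,[-2.7,-2.5,0],-1.2]
    - [1,[-3.6,-3.4,0],-1.5]
    - [1,[-4.5,-4.2,0],-1.8]

```text
time: 1.2
eef_pos: [440.9, 245.8, 239.4]
tcp_rot: [0.0, 0.05, 0.999, 0.0]
contact_force: [1.3, -0.6, 0.8]
gripper_width: 0.1
grip_force: 0.0
```

Request:
carry_out:
  increments:
    - [1,[-0.2,-1.2,0],0]
    - [1,[-0.4,-2.4,0],0]
    - [1,[-0.5,-3.6,0],0]
    - [1,[-0.7,-4.8,0],0]
    - [1,[-0.8,-6,0],0]

```text
time: 1.7
eef_pos: [447.9, 4.0, 239.5]
tcp_rot: [0.0, 0.051, 0.999, 0.0]
contact_force: [1.1, -0.1, 0.4]
gripper_width: -0.3
grip_force: 0.0
```

Request:
carry_out:
  increments:
    - [1,[-0.2,-1.1,0.2],0]
    - [1,[-0.3,-2,0.5],0]
    - [1,[-0.4,-2.6,0.8],0]
    - [1,[-0.4,-2.6,1],0]
    - [1,[-0.4,-2.6,1],0]

```text
time: 2.2
eef_pos: [452.3, -99.0, 198.3]
tcp_rot: [-0.001, 0.052, 0.999, 0.0]
contact_force: [0.5, 1.1, 0.0]
gripper_width: 0.0
grip_force: 0.0
```

Run:
```python
from bench import r
from h import *
s=r.read_state();M=r.camera_model("wrist");a=r.read_camera("wrist")
print({k:np.round(s[k],3).tolist() for k in("time","eef_pos","tcp_rot","contact_force","qpos")})
cv2.imwrite("pics/w1.png",a[:,:,::-1]);np.save("w1.npy",np.array([M[k] for k in("rvec","tvec")],float).reshape(2,3))
k=green(*[a[...,i].astype(int) for i in range(3)]).astype(np.uint8)
n,l,st,c=cv2.connectedComponentsWithStats(k);i=1+st[1:,4].argmax();print(st[i],c[i])
R=cv2.minAreaRect(np.argwhere(l==i)[:,::-1].astype(np.float32));q=cv2.boxPoints(R)
print("centre",onplane(M,c[i],92));[print(u,onplane(M,u,92)) for u in q]
```

```text
{'time': 2.2, 'eef_pos': [452.311, -99.005, 198.344], 'tcp_rot': [-0.001, 0.052, 0.999, 0.0], 'contact_force': [0.453, 1.115, 0.012], 'qpos': [-0.154, 0.284, 0.32, 2.068, -0.122, 0.809, 1.707]}
[ 289  233   46   45 2023] [311.95254572 254.87839842]
centre [ 467.09358441 -104.37144482   92.        ]
[288.99997 233.     ] [ 447.94698749 -119.64385484   92.        ]
[333.99997 233.     ] [451.41554787 -86.00765281  92.        ]
[333.99997 277.     ] [487.16235158 -89.19228348  92.        ]
[288.99997 277.     ] [ 483.5450847  -124.21701249   92.        ]
```

View pics/w1.png

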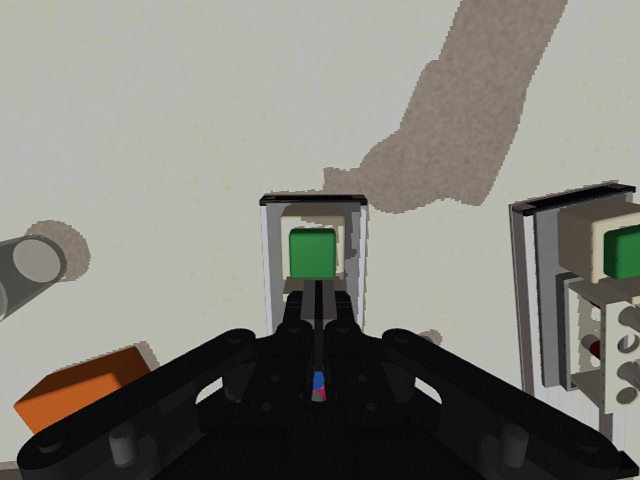

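Wrist view: pink button at (312,255), fingertips just beyond it at about (319,285), the tool well aligned with the lane; the white lane is far right. The estimates agree within 4 mm, so I descend.

Request:
carry_out:
  increments:
    - [1,[-0.4,-0.12,0.4],0]
    - [1,[-0.4,-0.12,1.0],0]
    - [1,[-0.4,-0.12,1.6],0]
    - [1,[-0.4,-0.12,2.0],0]
    - [1,[-0.4,-0.12,2.1],0]

```text
time: 2.75
eef_pos: [468.0, -103.8, 114.3]
tcp_rot: [-0.001, 0.05, 0.999, 0.0]
contact_force: [0.1, 0.1, 0.5]
gripper_width: -0.1
grip_force: 0.0
```

Run:
```python
from bench import r
from h import *
s=r.read_state();a=r.read_camera("wrist");b=r.read_camera("side")
print({k:np.round(s[k],3).tolist() for k in("time","eef_pos","tcp_rot","contact_force")})
c=cv2.resize(b[170:270,330:450],(576,480),interpolation=cv2.INTER_CUBIC)
w=cv2.resize(a[150:350,220:420],(480,480))
o=np.hstack([w,c]);cv2.imwrite("pics/w2.png",cv2.resize(o,(800,364))[:,:,::-1])
```

```text
{'time': 2.75, 'eef_pos': [468.018, -103.769, 114.271], 'tcp_rot': [-0.001, 0.05, 0.999, 0.0], 'contact_force': [0.054, 0.123, 0.526]}
```

View pics/w2.png

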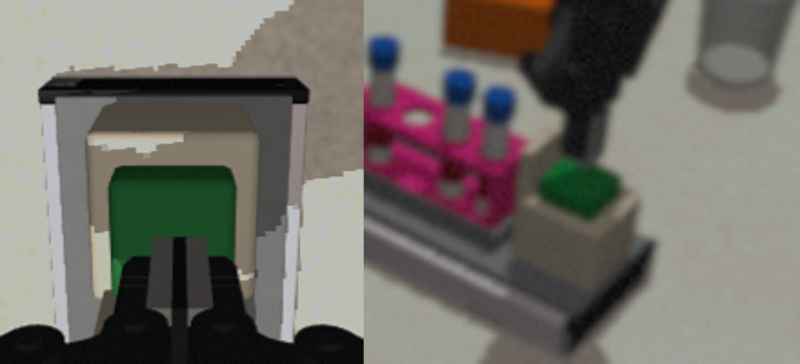

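Left half: fingertips above the far half of the green button, about 1.5 mm right of its centre. Right half (side view): the fingers clear of the cream fence, just above the button. Next, press.

Request:
carry_out:
  increments:
    - [1,[0,-0.03,0.2],0]
    - [1,[0,-0.03,0.35],0]
    - [1,[0,-0.03,0.45],0]
    - [1,[0,-0.03,0.55],0]
    - [1,[0,-0.03,0.55],0]

```text
time: 3.35
eef_pos: [468.8, -106.7, 93.3]
tcp_rot: [0.0, 0.051, 0.999, 0.0]
contact_force: [-1.2, -0.1, 5.5]
gripper_width: 0.1
grip_force: 2.7
```

Request:
carry_out:
  increments:
    - [1,[0,0,0.03],0]
    - [1,[0,0,0.06],0]
    - [1,[0,0,0.09],0]
    - [1,[0,0,0.12],0]
    - [1,[0,0,0.12],0]

```text
time: 3.85
eef_pos: [471.9, -107.1, 91.0]
tcp_rot: [0.003, 0.051, 0.999, 0.0]
contact_force: [-0.1, 1.4, 23.9]
gripper_width: -0.2
grip_force: 11.9
```

Request:
carry_out:
  increments:
    - [1,[-0.08,0,0],0]
    - [1,[-0.2,0,0],0]
    - [1,[-0.4,0,0],0]
    - [1,[-0.6,0,0],0]
    - [1,[-0.8,0,0],0]

```text
time: 4.35
eef_pos: [503.5, -110.2, 91.1]
tcp_rot: [0.003, 0.051, 0.999, 0.0]
contact_force: [-1.6, 2.1, 22.4]
gripper_width: -0.1
grip_force: 11.4
```

Request:
carry_out:
  increments:
    - [1,[-0.2,0,0],0]
    - [1,[-0.4,0,0],0]
    - [1,[-0.6,0,0],0]
    - [1,[-0.8,0,0],0]
    - [1,[-1.0,0,0],0]

```text
time: 4.85
eef_pos: [543.2, -114.2, 91.2]
tcp_rot: [0.003, 0.051, 0.999, 0.0]
contact_force: [-2.2, 2.3, 20.9]
gripper_width: 0.1
grip_force: 10.4
```

Request:
carry_out:
  increments:
    - [1,[-0.2,0,0],0]
    - [1,[-0.4,0,0],0]
    - [1,[-0.6,0,0],0]
    - [1,[-0.8,0,0],0]
    - [1,[-0.9,0,0],0]

```text
time: 5.35
eef_pos: [579.3, -117.7, 91.3]
tcp_rot: [0.003, 0.051, 0.999, 0.0]
contact_force: [-2.2, 2.1, 19.7]
gripper_width: 0.2
grip_force: 9.7
```

Now slowly into the end stop, watching the force.

Request:
carry_out:
  increments:
    - [1,[-0.08,0,0],0]
    - [1,[-0.16,0,0],0]
    - [1,[-0.24,0,0],0]
    - [1,[-0.32,0,0],0]
    - [1,[-0.4,0,0],0]

```text
time: 5.85
eef_pos: [588.2, -118.7, 90.7]
tcp_rot: [-0.004, 0.051, 0.999, 0.001]
contact_force: [-24.7, 5.5, 41.9]
gripper_width: 0.2
grip_force: 20.7
```

Request:
carry_out:
  increments:
    - [1,[0.04,0,-0.02],0]
    - [1,[0.08,0,-0.04],0]
    - [1,[0.1,0,-0.05],0]
    - [1,[0.1,0,-0.05],0]
    - [1,[0.1,0,-0.05],0]

```text
time: 6.35
eef_pos: [588.2, -118.6, 91.7]
tcp_rot: [0.0, 0.051, 0.999, 0.0]
contact_force: [-3.4, 2.1, 12.0]
gripper_width: -0.1
grip_force: 5.9
```

Run:
```python
from bench import r
from h import *
a=r.read_camera("scene");b=r.read_camera("side")
c=cv2.resize(b[160:270,240:440],(800,440)[0:2] and (600,330),interpolation=cv2.INTER_CUBIC)
w=cv2.resize(a[220:390,230:420],(369,330),interpolation=cv2.INTER_CUBIC)
cv2.imwrite("pics/e1.png",cv2.resize(np.hstack([w,c]),(800,272))[:,:,::-1])
```

```text
(no output)
```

View pics/e1.png

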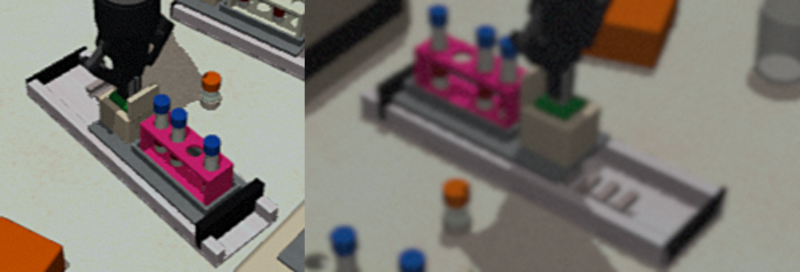

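Both views show the carriage against the black end stop, with the rack and tubes upright and the fingers still on the pressed button. Next, lift straight up.

Request:
carry_out:
  increments:
    - [1,[0,0,-0.1],0]
    - [1,[0,0,-0.3],0]
    - [1,[0.03,0,-0.7],0]
    - [1,[0.05,0,-1.4],0]
    - [1,[0.05,0,-2.2],0]

```text
time: 6.95
eef_pos: [584.7, -118.9, 179.4]
tcp_rot: [-0.001, 0.051, 0.999, -0.0]
contact_force: [-0.6, -0.3, 0.3]
gripper_width: 0.1
grip_force: 0.0
```

Request:
carry_out:
  increments:
    - [1,[0.3,0,-0.3],0]
    - [1,[0.6,0,-0.6],0]
    - [1,[0.6,0,-0.6],0]
    - [1,[0.6,0,-0.6],0]
    - [1,[0.6,0,-0.6],0]

```text
time: 7.45
eef_pos: [562.0, -116.3, 202.1]
tcp_rot: [-0.0, 0.051, 0.999, -0.0]
contact_force: [-0.1, -0.5, -0.4]
gripper_width: -0.0
grip_force: 0.0
```

Run:
```python
from bench import r
from h import *
a=r.read_camera("scene");b=r.read_camera("side");A=r.camera_model("scene");B=r.camera_model("side")
g=r.find_in("scene","button_pink_top"),r.find_in("side","button_pink_top");print(g)
c=cv2.resize(b[160:270,240:440],(600,330),interpolation=cv2.INTER_CUBIC)
w=cv2.resize(a[220:390,230:420],(369,330),interpolation=cv2.INTER_CUBIC)
cv2.imwrite("pics/e2.png",cv2.resize(np.hstack([w,c]),(800,272))[:,:,::-1])
M=r.camera_model("wrist");w=r.read_camera("wrist")
k=green(*[w[...,i].astype(int) for i in range(3)]).astype(np.uint8)
n,l,st,ce=cv2.connectedComponentsWithStats(k);i=1+st[1:,4].argmax();print(st[i],onplane(M,ce[i],92))
pa,_=blob(a,(287,286),18,green);pb,_=blob(b,(354,203),18,green);print(pa,pb,tri(A,pa,B,pb))
```

```text
([{'extent': [308.0, 280.4, 19.3, 17.9], 'confidence': 0.76}], [{'extent': [342.9, 200.8, 24.6, 20.5], 'confidence': 0.63}, {'extent': [433.8, 175.6, 33.4, 37.5], 'confidence': 0.45}, {'extent': [314.4, 291.0, 31.5, 23.7], 'confidence': 0.26}, {'extent': [248.1, 292.5, 186.8, 106.8], 'confidence': 0.22}])
[ 298  242   45   44 1754] [ 584.33416757 -116.10029001   92.        ]
[301.93333333 276.88888889] [343.28671329 198.5034965 ] [ 578.26447208 -125.78902692   90.2323366 ]
```

View pics/e2.png

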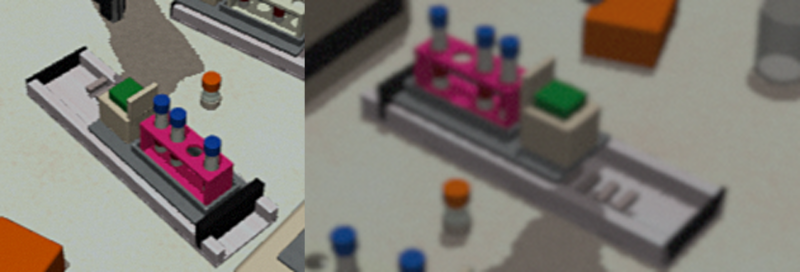

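The button is up, the carriage sits at the end stop, and the rack and tubes are upright. Handing in.

```bash
python3 -c "
from bench import r
print(r.job_done())"
```

```text
the job is handed in; nothing more can be done
None
```

I pushed the pink lane's carriage to its end stop with the button held down; the button then popped up, which should lock it there (not tested by pulling back), and the job was handed in at about 7.6 s.

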